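# Stir the polishing beads over the sprung sieve

## Task

Take the stirring rod from its sloping cradle, set its tip down among the beads on the side of the red tab until it rests on the springy sieve, and stir two full turns counter-clockwise (seen from above) around the tub, keeping the tip lightly on the sieve (never pressing on it or the tub with more than 20 N), about midway between the centre and the wall. Keep stirring as needed until the three orange beads lie scattered, with at least 10 mm between any two of them, all beads still in the tub; then lay the rod back in its cradle with its tip on the foot stop and let go. Touch the beads only with the rod, and leave the spray can, carton and jar where they are.

Things in the scene. Friction and masses are not known exactly. Their poses are not given: they have to be found in the camera images.
- tub: Round open green tub bolted to the bench, inner diameter 160 mm (12-sided), wall 4 mm, 85 mm high. Origin: centre of its underside, z up. +x points to the red tab (34 mm wide, on the outside of the rim); +y is a quarter turn counter-clockwise from it, seen from above. Its floor is a steel sieve, see tub_middle.
- tub_middle (a point): Point on the tub's axis, 40 mm above the bench. The flat level sieve that forms the tub's floor is set at or up to 9 mm below this point, unknown and different each time: feel for it. It is sprung and gives way straight down 0.25 mm per newton. Rim: 45 mm above this point.
- stirrer: Stirring rod 165 mm long, 0.12 to 0.2 kg: steel rod, diameter 18 mm, hemispherical tip; yellow handle 24 x 24 mm square from 115 to 165 mm. Origin: end of the tip; z runs up the rod to the handle, x and y are square to the handle's flats. It leans in the cradle 30 degrees from vertical. Good grip: on the flats facing its +y and -y, 140 mm from the tip, fingers along the rod.
- stirrer_tip (a point): The end of the stirring rod's tip (the stirrer's origin).
- cradle: Red sloping rest bolted to the bench: a V trough 100 mm long, open on its upper side, leaning 30 degrees from vertical, its upper end towards the cradle's -x (away from the robot). Steel foot plate 150 x 90 mm. A foot stop 50 x 50 mm across its lower end, with a lip 18 mm high 24 mm from the rod's axis on the open side, carries the tip. Origin: on the bench straight below the rod's tip, z up.
- cradle_foot (a point): Where the rod's tip rests in the cradle, 22 mm above the cradle's origin. The resting rod's axis runs from here along (-sin 30, 0, cos 30 degrees) in the cradle's frame; its y axis is then the cradle's y.
- orange1_center (a point): Centre of a loose orange polishing bead, a ceramic ball of 28 mm diameter, 30 g, smooth and slippery, lying on the sieve in the tub. The three orange beads begin in a close group across from the red tab.
- orange2_center (a point): Centre of a loose orange polishing bead, a ceramic ball of 28 mm diameter, 30 g, smooth and slippery, lying on the sieve in the tub. The three orange beads begin in a close group across from the red tab.
- orange3_center (a point): Centre of a loose orange polishing bead, a ceramic ball of 28 mm diameter, 30 g, smooth and slippery, lying on the sieve in the tub. The three orange beads begin in a close group across from the red tab.
- white1_center (a point): Centre of a loose white polishing bead, a ceramic ball of 28 mm diameter, 30 g, smooth and slippery, lying on the sieve in the tub.
- white2_center (a point): Centre of a loose white polishing bead, a ceramic ball of 28 mm diameter, 30 g, smooth and slippery, lying on the sieve in the tub.
- white3_center (a point): Centre of a loose white polishing bead, a ceramic ball of 28 mm diameter, 30 g, smooth and slippery, lying on the sieve in the tub.
- white4_center (a point): Centre of a loose white polishing bead, a ceramic ball of 28 mm diameter, 30 g, smooth and slippery, lying on the sieve in the tub.
- white5_center (a point): Centre of a loose white polishing bead, a ceramic ball of 28 mm diameter, 30 g, smooth and slippery, lying on the sieve in the tub.
- white6_center (a point): Centre of a loose white polishing bead, a ceramic ball of 28 mm diameter, 30 g, smooth and slippery, lying on the sieve in the tub.
- spray_can: Bystander: blue spray can, 56 mm diameter, 120 mm tall, standing; origin: centre of its underside.
- carton: Bystander: cardboard carton 70 x 50 x 35 mm on the bench; origin: centre of its underside.
- jar: Bystander: amber jar, 60 mm diameter, 70 mm tall, standing; origin: centre of its underside.
There are look-alikes about, which are no part of the job. Several things have the shape of the stirrer; the one meant has the colours described above.

How it is judged (in metres and radians):
On the way, in this order (a step that is already met when the one before it is completed fails the run):
1. turn 1: the rod's tip rests on the sieve on the red tab's side (x of stirrer_tip in the frame of tub above 0.025 m and y of stirrer_tip in the frame of tub between -0.022 and 0.022 m and contact force between stirrer and tub above 0.4 N and z of stirrer_tip in the frame of tub below 0.045 m and horizontal distance between stirrer_tip and tub below 0.064 m), for 0.04 s.
2. turn 1: the rod's tip rests on the sieve a quarter turn on, counter-clockwise from above (y of stirrer_tip in the frame of tub above 0.025 m and x of stirrer_tip in the frame of tub between -0.022 and 0.022 m and contact force between stirrer and tub above 0.4 N and z of stirrer_tip in the frame of tub below 0.045 m and horizontal distance between stirrer_tip and tub below 0.064 m), for 0.04 s.
3. turn 1: the rod's tip rests on the sieve opposite the red tab (x of stirrer_tip in the frame of tub below -0.025 m and y of stirrer_tip in the frame of tub between -0.022 and 0.022 m and contact force between stirrer and tub above 0.4 N and z of stirrer_tip in the frame of tub below 0.045 m and horizontal distance between stirrer_tip and tub below 0.064 m), for 0.04 s.
4. turn 1: the rod's tip rests on the sieve at three quarters of the turn (y of stirrer_tip in the frame of tub below -0.025 m and x of stirrer_tip in the frame of tub between -0.022 and 0.022 m and contact force between stirrer and tub above 0.4 N and z of stirrer_tip in the frame of tub below 0.045 m and horizontal distance between stirrer_tip and tub below 0.064 m), for 0.04 s.
5. turn 2: the rod's tip rests on the sieve on the red tab's side (all of step 1), for 0.04 s.
6. turn 2: the rod's tip rests on the sieve a quarter turn on, counter-clockwise from above (all of step 2), for 0.04 s.
7. turn 2: the rod's tip rests on the sieve opposite the red tab (all of step 3), for 0.04 s.
8. turn 2: the rod's tip rests on the sieve at three quarters of the turn (all of step 4), for 0.04 s.
9. the rod's tip is back on the sieve on the red tab's side: two full turns (all of step 5), for 0.04 s.
At the end, for the whole second after the job is handed in: After two turns with the tip on the sieve: the centres of the orange beads are pairwise more than 38 mm apart (10 mm gaps), all nine beads are inside the tub, the rod lies still in the cradle, its tip within 20 mm of the cradle's foot point and its axis 20 to 41 degrees from vertical (distance between orange1_center and orange2_center above 0.038 m and distance between each of orange1_center, orange2_center and orange3_center above 0.038 m and horizontal distance between each of orange1_center, orange2_center, orange3_center, white1_center, white2_center, white3_center, white4_center, white5_center, white6_center and tub below 0.078 m and height (world z) of each of orange1_center, orange2_center, orange3_center, white1_center, white2_center, white3_center, white4_center, white5_center, white6_center below 0.085 m and distance between stirrer_tip and cradle_foot below 0.02 m and angle between stirrer's own z axis and vertical between 0.34 and 0.72 rad and linear speed of stirrer below 0.03 m/s); the robot touches nothing.
It fails at once if the rod was pressed on the sieve or the tub with more than 20 N (contact force between stirrer and tub above 20 N).
It fails at once if a bystander (spray can, carton, jar) was moved more than 15 mm (distance of any of spray_can, carton, jar from where it was at the start of the episode above 0.015 m).
It fails at once if the gripper itself touched a bead (contact force between any of the arm, the fingers and orange1 above 0.3 N or contact force between any of the arm, the fingers and orange2 above 0.3 N or contact force between any of the arm, the fingers and orange3 above 0.3 N or contact force between any of the arm, the fingers and white1 above 0.3 N or contact force between any of the arm, the fingers and white2 above 0.3 N or contact force between any of the arm, the fingers and white3 above 0.3 N or contact force between any of the arm, the fingers and white4 above 0.3 N or contact force between any of the arm, the fingers and white5 above 0.3 N or contact force between any of the arm, the fingers and white6 above 0.3 N).
It fails at once if a bead left the tub (horizontal distance between any of orange1_center, orange2_center, orange3_center, white1_center, white2_center, white3_center, white4_center, white5_center, white6_center and tub above 0.085 m).
It also fails if it takes over 70 s, if anything falls off the work surface, if the arm or the gripper's body presses on something with over 40 N, if the wrist force passes 120 N, or if a joint passes its speed limit or range.

## Robot

A 6-joint arm with a two-finger parallel gripper is mounted at the origin on the work surface. World frame = base frame: x ahead of the robot, y to its left, z up, the work surface at z = 0. Lengths are in mm, angles in degrees, forces in N, time in s.
With the tool pointing down it reaches from about 350 to 850 mm from the base axis. Payload 8.1 kg.
Tool frame: the origin (TCP) lies on the centre line of the jaws, within the pads' length; the fingertips stand 19 mm ahead of it and the grasp point (between the pads) is the TCP (r.tip_reach is the z of the fingertips in the tool frame, in mm); z points along the fingers, y is the line along which they close (so a half turn about z gives the same grasp; the last joint's range is limited). The gripper opens to 85 mm and grips with 20 to 120 N. Pads are 22 mm wide; open, the fingers measure 114 mm over their backs; the gripper's body (76 mm by 85 mm) begins 54 mm behind the grasp point. The pads swing forward as they close: fully open they stand 13 mm farther back than shut.
Start: joints at [-79.893, 7.471, 85.268, -0, 87.261, -4.893], TCP at [155.312, -579.555, 250.292] pointing down, gripper open.
Joint ranges: [-169.43, 169.43], [-51.17, 129.36], [1.28, 143.12], [-76.62, 256.62], [0, 156.53], [-152.29, 152.29]. Speed limits (degrees/s): [136.94, 136.94, 159.86, 180, 180, 180].

## Interface

Orientations are given as [roll, pitch, yaw] about the fixed x, y, z axes, in that order (R = Rz(yaw) Ry(pitch) Rx(roll)).
In Python, from bench import r gives the robot as it stands. The module is installed in compiled form; this text tells all that it offers.
- The arm moves only by the shell command python3 -m handwheel 'ROWS' [FORCE]. ROWS is JSON, a list of rows, each a list of 7 numbers: the shift along the tool's x, y, z in m, then the turn, a rotation vector about the tool's x, y, z in degrees, then the finger opening in m, from 0 to 0.0854. In form: [[tx, ty, tz, ax, ay, az, claw], ...]. A call has 1 to 8 rows; each row shifts and turns the commanded pose from where the row before left it, along the tool's axes as they then stand; what a row does not reach is not made up. A row lasts 1/12 s, in which the tool goes at most 41.7 mm and 7.16 degrees, less where a joint would pass 70% of its speed; a pose out of reach is approached as far as the arm can. A call with a gripper value outside its range is refused whole. The fingers move at their own pace and stop on an object; FORCE is the grip in N (left out, the last holds). Time passes only in rows, so rows that do not move let the fingers close. It gives the time, the measured TCP pose, the force, the opening and the grip force at its end, in the units of the state.
- r.sense(): the state, without advancing time (a new reading comes with each control period).
- r.snapshot(name): name is "side" or "top" or "wrist"; returns (picture, depth): 384x512x3 uint8, blue, green, red; 384x512 float32, mm along the optical axis (not along the pixel's ray), 0 where there is no reading.
- r.calibration(name): a dict with "vfov" (degrees; the focal length in pixels is half the picture's height over the tangent of half this angle, whatever the lens; pixels are square), "cx", "cy" (the principal point, pixels), "rvec" (rotation vector, rad) and "tvec" (3), from world to camera coordinates, as OpenCV has them; the wrist camera has in their place "tool_from_camera" (4x4, takes a point from camera to tool coordinates, whose origin is the TCP and whose axes are the flange's). Camera axes: x right, y down, z forward; pixel columns grow to the right and rows downward; lengths in mm; the calibration is good to about 2 mm. A picture is of the moment at which its call begins: read the wrist's pose just before it. calibration takes no time and is no camera call.
- r.hand_in(): hands the job in; it is judged then, once.
The state is a dict: "time": time; "joint_pos": joint angles; "qd": joint speeds; "joint_efforts": joint torques, N m; "tool_pos": TCP position; "tcp_rot": TCP orientation; "ft_force": force on the tool from outside, world axes, zero at the start; "wrist_torque": the same for the moment, N m; "finger_gap": finger opening in mm; "grip_force": force on a finger pad.
Only numpy, scipy, OpenCV 4.12 (cv2) and the standard library are available. Lean on these libraries where they do the work, as an engineer would, in place of code of your own. Each camera call takes 0.05 s, during which the arm holds its last target. There are 200 camera calls.

## Working session

There is one attempt and no reset: what is moved stays moved. The work goes in short steps, Python scripts to look and compute and a shell command to move; the robot and the scene stay as the last step left them, time stands still between calls to the robot, and variables do not carry over. Pictures are saved under pics/ and viewed, at most 10 in all, crops included, and the job is handed in when it is done.

```bash
mkdir -p pics; cat > h.py <<'E'
import numpy as np, cv2
from bench import r
from scipy.spatial.transform import Rotation as R
def snap(n,f):
    s=r.sense(); p,d=r.snapshot(n); cv2.imwrite('pics/%s.png'%f,p); np.savez('pics/%s.npz'%f,p=p,d=d,tp=s['tool_pos'],tr=s['tcp_rot']); return p,d
def world(n,f,uv):
    z=np.load('pics/%s.npz'%f); d=z['d']; c=r.calibration(n); F=192/np.tan(np.radians(c['vfov']/2))
    out=[]
    for u,v in uv:
        Z=d[int(v),int(u)]; P=np.array([(u-c['cx'])/F*Z,(v-c['cy'])/F*Z,Z])
        if n=='wrist':
            T=np.array(c['tool_from_camera']); P=T[:3,:3]@P+T[:3,3]; P=R.from_euler('xyz',z['tr'],degrees=True).apply(P)+z['tp']
        else:
            M=cv2.Rodrigues(np.array(c['rvec'],float))[0]; P=M.T@(P-np.array(c['tvec']).ravel())
        out.append(P)
    return np.array(out)
E
python3 - <<'E'
from h import *
print(r.sense())
for n in('top','side'): snap(n,n+'0'); print(r.calibration(n))
a=cv2.imread('pics/top0.png');b=cv2.imread('pics/side0.png')
E
```

```text
{'time': 0.0, 'joint_pos': array([-7.98934582e+01,  7.51516286e+00,  8.53309310e+01, -2.96864728e-03,
        8.72620621e+01, -4.89380746e+00]), 'qd': array([-0.05292594, -0.00590035,  0.14559223,  0.09012022, -0.07059449,
       -0.03488029]), 'joint_efforts': array([-2.68655189e-03, -5.69404292e+01, -5.00549340e+01, -6.21158561e-04,
        1.45243984e-02, -2.80580474e-05]), 'tool_pos': array([ 155.19810252, -579.0307526 ,  249.22800787]), 'tcp_rot': array([-1.79891985e+02, -6.27252199e-03,  1.50004879e+01]), 'ft_force': array([1.13781895, 0.73344138, 1.26563438]), 'wrist_torque': array([ 0.00317861, -0.02912666, -0.0064764 ]), 'grip_force': 0.0, 'finger_gap': 85.38370610471176}
{'vfov': 43.06671386313095, 'cx': 270.9907613108523, 'cy': 189.18372830236763, 'rvec': array([ 2.19170086, -2.14148497,  0.08127061]), 'tvec': array([  63.69845125,  497.43603986, 1234.7860449 ])}
{'vfov': 57.291484363559945, 'cx': 254.15052613055394, 'cy': 188.8201037055644, 'rvec': array([ 2.32887036, -0.18451534,  0.08569545]), 'tvec': array([-493.31685714,  167.32838373,  720.5317499 ])}
```

View pics/top0.png

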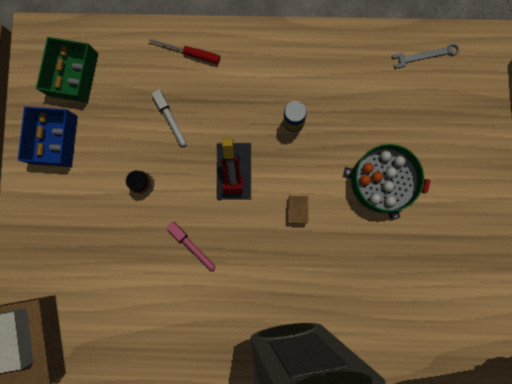

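View pics/side0.png

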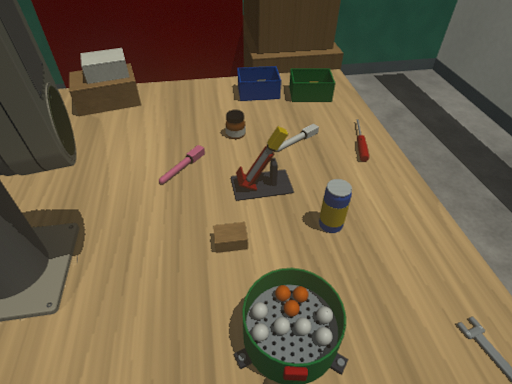

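Stirrer-shaped things in the top view: a white rod (168,118), a pink rod (190,245), and a steel rod with a yellow handle in the red cradle (230,165). The last fits by colour and location. I'll confirm it in one enlarged crop.

```bash
python3 - <<'E'
from h import *
a=cv2.imread('pics/top0.png');b=cv2.imread('pics/side0.png')
c=cv2.resize(a[130:210,195:275],(400,400),interpolation=cv2.INTER_CUBIC)
e=cv2.resize(a[130:230,340:440],(400,400),interpolation=cv2.INTER_CUBIC)
cv2.imwrite('pics/c1.png',np.hstack([c,e]))
# segment in both cams, get clouds
for n in('top','side'):
    f=n+'0'; p=cv2.imread('pics/%s.png'%f); hsv=cv2.cvtColor(p,cv2.COLOR_BGR2HSV)
    H,S,V=hsv[...,0].astype(int),hsv[...,1],hsv[...,2]
    box={'top':dict(cr=(195,130,275,210),tub=(340,130,440,230)),'side':dict(cr=(225,120,300,200),tub=(230,260,360,384))}[n]
    def pts(m,b):
        mm=np.zeros_like(m);mm[b[1]:b[3],b[0]:b[2]]=1; ys,xs=np.nonzero(m&mm); return world(n,f,list(zip(xs,ys)))
    Y=pts((H>20)&(H<32)&(S>190)&(V>90),box['cr']); print(n,'yellow',len(Y),Y.mean(0),Y.min(0),Y.max(0))
    D=pts((S<80),box['cr']); D=D[abs(D[:,2]-7)<9]
    print('plate',len(D),D.mean(0)); 
    if len(D): rc=cv2.minAreaRect(D[:,:2].astype(np.float32)); print(rc)
    G=pts((H>55)&(H<90)&(S>120),box['tub']); G=G[(G[:,2]>81)&(G[:,2]<92)]; print('rim',len(G),cv2.minEnclosingCircle(G[:,:2].astype(np.float32)), np.median(G[:,2]))
    T=pts(((H<5)|(H>172))&(S>150),box['tub']); T=T[T[:,2]>50]; print('tab',T.mean(0),len(T))
    O=pts((H>6)&(H<14)&(S>180),box['tub']);print('or',O.mean(0))
    for nm,bb in dict(can=(280,95,310,135),cart=(285,193,311,230),jar=(125,168,153,198)).items():
        if n=='top':
            Q=pts(np.ones_like(H,bool),bb);Q=Q[Q[:,2]>25];print(nm,Q.min(0),Q.max(0))
E
```

```text
top yellow 64 [586.94811229 174.90293381 181.67282761] [381.21447214  53.19351031 152.22810943] [ 598.82747506  187.06997625 1275.94774965]
plate 930 [545.71089101 168.61933788   5.25813813]
((545.195068359375, 175.75033569335938), (147.57608032226562, 87.75513458251953), 1.8139889240264893)
rim 276 ((526.4505615234375, -214.80360412597656), 84.08465576171875) 84.38534005009829
tab [ 504.99171495 -297.20340343  110.17064835] 55
or [ 532.1155376  -171.23373912   75.46156327]
can [381.21447214  -6.30790613  26.05208173] [ 704.31855404   53.19351031 1275.94774965]
cart [381.21447214 -18.50726629  26.15399844] [ 479.50227862   53.19351031 1275.94774965]
jar [381.21447214  53.19351031  25.07689691] [ 533.83345461  442.70999654 1275.94774965]
side yellow 230 [578.91454534 166.03871974 151.11054792] [ 419.33761752 -477.68626202  119.63168574] [600.16365173 187.09082273 621.68972145]
plate 1033 [560.82136877 183.2001271    6.276767  ]
((581.6407470703125, 264.39605712890625), (281.7972717285156, 215.6450653076172), 87.70096588134766)
rim 570 ((528.7384033203125, -218.3194122314453), 83.40674591064453) 84.34525774956352
tab [ 508.14165278 -309.99730471   88.04007425] 291
or [ 536.31884265 -181.00807796   59.17897141]
```

View pics/c1.png

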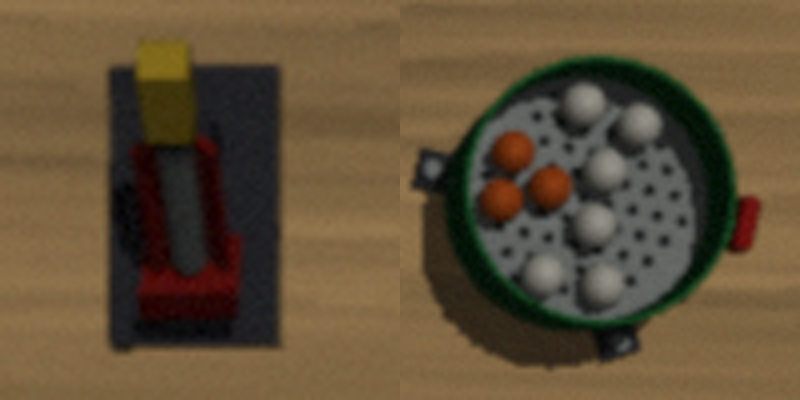

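The crop confirms it: the yellow-handled steel rod lies in the red cradle, with its handle at about (228,150) in the top view. The oranges are on the left of the tub and the red tab is on the right. Next I'll fit the poses with zero depths removed.

```bash
cat >> h.py <<'E'
def cloud(n,f,mask,b):
    m=np.zeros(mask.shape,bool); m[b[1]:b[3],b[0]:b[2]]=mask[b[1]:b[3],b[0]:b[2]]
    m&=np.load('pics/%s.npz'%f)['d']>1; ys,xs=np.nonzero(m); return world(n,f,list(zip(xs,ys)))
def hsv(f):
    h=cv2.cvtColor(cv2.imread('pics/%s.png'%f),cv2.COLOR_BGR2HSV).astype(int); return h[...,0],h[...,1],h[...,2]
E
python3 - <<'E'
from h import *
from scipy.optimize import least_squares
def sdf(P,q):
    x,y,yaw=q[:3]; z=22
    Rm=R.from_euler('z',yaw,degrees=True)*R.from_euler('y',-30,degrees=True)
    L=Rm.inv().apply(P-[x,y,z])
    d=abs(L-[0,0,140])-[12,12,25]; box=np.linalg.norm(np.maximum(d,0),axis=1)+np.minimum(d.max(1),0)
    t=np.clip(L[:,2],9,130); cap=np.linalg.norm(L-np.c_[0*t,0*t,t],axis=1)-9
    return np.minimum(box,cap)
AL=[]
for n,b,tb in(('top',(195,130,275,210),(340,130,440,230)),('side',(225,120,300,200),(230,260,360,384))):
    H,S,V=hsv(n+'0')
    Y=cloud(n,n+'0',(H>18)&(H<34)&(S>150),b); Y=Y[(Y[:,2]>95)&(Y[:,2]<180)]
    D=cloud(n,n+'0',(S<110),b); D=D[(D[:,2]>40)&(D[:,2]<140)]
    A=np.r_[Y,D]; A=A[(abs(A[:,0]-545)<80)&(abs(A[:,1]-172)<40)]
    AL.append(A)
    q=least_squares(lambda q:sdf(A,q),[510,172,2],loss='soft_l1',f_scale=2); print(n,len(Y),len(D),q.x,np.median(abs(sdf(A,q.x))))
    T=cloud(n,n+'0',((H<5)|(H>172))&(S>150),tb); T=T[(T[:,2]>45)&(T[:,2]<100)]; print('tab',np.median(T,0),len(T))
    G=cloud(n,n+'0',(H>55)&(H<90)&(S>120),tb); G=G[(G[:,2]>82)&(G[:,2]<92)]
    c=least_squares(lambda c:np.hypot(*(G[:,:2]-c[:2]).T)-82,[527,-217],loss='soft_l1').x;print('tub',c,len(G))
    for nm,ob in dict(can=(270,85,320,145),cart=(280,188,316,235),jar=(118,160,160,205)).items():
        if n=='top':
            Q=cloud(n,'top0',H>-1,ob);Q=Q[Q[:,2]>25];print(nm,Q.min(0).round(),Q.max(0).round())
    W=cloud(n,n+'0',(S<60)&(V>60),tb); print('sieve z',np.percentile(W[:,2],[5,20,50,80]))
A=np.r_[tuple(AL)];q=least_squares(lambda q:sdf(A,q),[510,172,2],loss='soft_l1',f_scale=2); print(q.x)
print(r.calibration('wrist'))
E
```

```text
top 215 187 [ 509.56926952  176.05526234 -178.05464996] 0.971178617483929
tab [ 507.26565769 -303.33992529   88.89289004] 54
tub [ 525.84663071 -214.62976294] 249
can [650.  -6.  26.] [704.  49. 127.]
cart [410. -19.  26.] [480.  31.  42.]
jar [476. 386.  25.] [534. 443.  75.]
sieve z [31.4818002  33.76149174 36.48383533 56.89059573]
side 289 352 [514.35498453 172.88754701 182.92849217] 1.469604406054124
tab [ 508.72818477 -309.28094978   87.59388097] 289
tub [ 528.56127607 -218.2256049 ] 546
sieve z [33.63207411 34.91473652 36.19691879 57.78249788]
[511.82202337 175.28987122 181.19419872]
{'vfov': 67.95752723670233, 'cx': 252.25886035413004, 'cy': 197.7852520531517, 'tool_from_camera': array([[-5.75239403e-04, -9.49179856e-01, -3.14733649e-01,
         8.03047250e+01],
       [ 9.99999534e-01, -7.89844809e-04,  5.54327913e-04,
        -1.76723386e-01],
       [-7.74747627e-04, -3.14733183e-01,  9.49179869e-01,
        -1.23120505e+02],
       [ 0.00000000e+00,  0.00000000e+00,  0.00000000e+00,
         1.00000000e+00]])}
```

```bash
python3 -m handwheel '[[0,0,-0.01,0,0,-7,0.085],[0,0,-0.01,0,0,-7,0.085],[0,0,-0.01,0,0,-7,0.085],[0,0,-0.01,0,0,-7,0.085],[0,0,-0.01,0,0,-7,0.085],[0,0,-0.01,0,0,-7,0.085],[0,0,-0.01,0,0,-7,0.085],[0,0,-0.01,0,0,-7,0.085]]' && python3 -m handwheel '[[0,0,0,0,0,-7,0.085],[0.034,0.02,0,0,0,0,0.085],[0.034,0.02,0,0,0,0,0.085],[0.034,0.02,0,0,0,0,0.085],[0.034,0.02,0,0,0,0,0.085],[0.034,0.02,0,0,0,0,0.085],[0.034,0.02,0,0,0,0,0.085],[0.034,0.02,0,0,0,0,0.085]]' && python3 -m handwheel '[[0.034,0.02,0,0,0,0,0.085],[0.034,0.02,0,0,0,0,0.085],[0.034,0.02,0,0,0,0,0.085],[0.034,0.02,0,0,0,0,0.085],[0.034,0.02,0,0,0,0,0.085],[0.034,0.02,0,0,0,0,0.085],[0,0,0,0,0,0,0.085],[0,0,0,0,0,0,0.085]]'; python3 - <<'E'
from h import *
snap('wrist','w1'); print(r.sense()['tool_pos'],r.sense()['joint_pos'])
H,S,V=hsv('w1'); b=(0,0,512,384)
G=cloud('wrist','w1',(H>55)&(H<90)&(S>100),b); G=G[(G[:,2]>80)&(G[:,2]<92)]
from scipy.optimize import least_squares
c=least_squares(lambda c:np.hypot(*(G[:,:2]-c[:2]).T)-82,[527,-217],loss='soft_l1').x;print('tub',c,len(G),np.median(G[:,2]))
T=cloud('wrist','w1',((H<5)|(H>172))&(S>150),b); T=T[(T[:,2]>45)&(T[:,2]<100)]; print('tab',np.median(T,0),T.mean(0),len(T),'ang',np.degrees(np.arctan2(*(T.mean(0)[:2]-c)[::-1])))
W=cloud('wrist','w1',(S<60)&(V>50),b);W=W[np.hypot(*(W[:,:2]-c).T)<70]; print(np.histogram(W[:,2],bins=range(20,70,3)))
E
```

```text
time: 0.77
tool_pos: [155.3, -579.3, 330.1]
tcp_rot: [-180.0, -0.1, 71.3]
ft_force: [-0.6, 0.3, 0.2]
finger_gap: 84.9
grip_force: 0.0
time: 1.43
tool_pos: [342.5, -374.1, 329.9]
tcp_rot: [-180.0, -0.0, 78.0]
ft_force: [0.6, -0.1, 0.3]
finger_gap: 85.4
grip_force: 0.0
time: 2.1
tool_pos: [502.4, -199.2, 329.5]
tcp_rot: [-179.9, -0.0, 78.2]
ft_force: [-0.8, -0.2, -0.1]
finger_gap: 85.3
grip_force: 0.0
[ 501.65325137 -200.51044748  329.64068923] [-2.72098283e+01 -2.86213913e+00  8.76733365e+01 -2.33542427e-02
  9.52633892e+01 -1.53362090e+01]
tub [ 527.4368212  -215.98360753] 563 84.2294885792146
tab [ 851.70596939 -563.67565382   63.03821836] [ 788.0946184  -537.02052266   64.57236651] 711 ang -50.92600202892983
(array([   0,    0,    0,    1, 1714, 2397,    2,    0,    6,   44,  143,
        266,  456,  594,  251,    2]), array([20, 23, 26, 29, 32, 35, 38, 41, 44, 47, 50, 53, 56, 59, 62, 65, 68]))
```

View pics/w1.png

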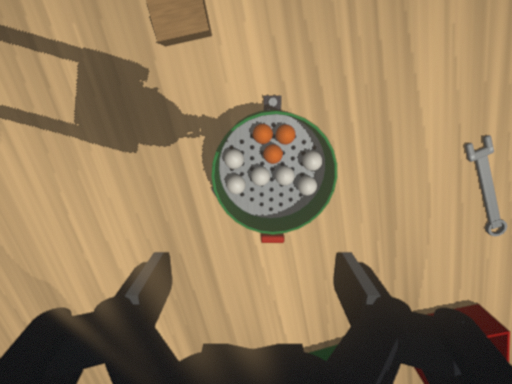

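The wrist view shows the tub centred near (273,172), the red tab at (272,239), the oranges at (262,133), (286,134) and (273,154), and the space toward the tab empty. Next I'll get the tub frame and bead positions.

```bash
cat >> h.py <<'E'
C=np.array([527.4,-216.0])
def tubf(P,a=-102): 
    t=np.radians(a); d=np.atleast_2d(P)[:,:2]-C; return d@np.array([[np.cos(t),-np.sin(t)],[np.sin(t),np.cos(t)]])
E
python3 - <<'E'
from h import *
H,S,V=hsv('w1')
T=cloud('wrist','w1',((H<5)|(H>172))&(S>150),(240,225,300,260)); T=T[(T[:,2]>45)&(T[:,2]<100)]; m=T.mean(0); print(m,len(T),np.degrees(np.arctan2(m[1]-C[1],m[0]-C[0])))
P=world('wrist','w1',[(262,133),(286,134),(273,154),(233,158),(235,184),(261,176),(285,176),(307,186),(312,160)])
print(np.c_[tubf(P),P[:,2]].round())
s=r.sense(); print(s['tool_pos'],s['tcp_rot'])
g=np.array([512,175.3,22])+140*np.array([.4997,.0175,.866]); print(g, g+100*np.array([.4997,.0175,.866]))
E
```

```text
[ 508.26530405 -303.52229801   88.32830764] 123 -102.3323356259961
[[-54. -16.  63.]
 [-53.  16.  63.]
 [-26.  -0.  64.]
 [-20. -55.  62.]
 [ 17. -53.  63.]
 [  5. -16.  63.]
 [  5.  17.  64.]
 [ 20.  49.  62.]
 [-18.  54.  62.]]
[ 501.65325137 -200.51044748  329.64068923] [-1.79921918e+02  2.70358315e-03  7.81242553e+01]
[581.958 177.75  143.24 ] [631.928 179.5   229.84 ]
```

```bash
python3 -m handwheel '[[0,0,0,0,0,7,0.085],[0,0,0,0,0,7,0.085],[0,0,0,0,0,7,0.085],[0,0,0,0,0,7,0.085],[0,0,0,0,0,7,0.085],[0,0,0,0,0,7,0.085],[0,0,0,0,0,7,0.085],[0,0,0,0,0,7,0.085]]' && python3 -m handwheel '[[0,0,0,0,0,7,0.085],[0,0,0,0,0,7,0.085],[0,0,0,0,0,6.1,0.085],[0.0143,-0.0375,0.007,0,0,0,0.085],[0.0143,-0.0375,0.007,0,0,0,0.085],[0.0143,-0.0375,0.007,0,0,0,0.085],[0.0143,-0.0375,0.007,0,0,0,0.085],[0.0143,-0.0375,0.007,0,0,0,0.085]]' && python3 -m handwheel '[[0.0143,-0.0375,0.007,0,0,0,0.085],[0.0143,-0.0375,0.007,0,0,0,0.085],[0.0143,-0.0375,0.007,0,0,0,0.085],[0.0143,-0.0375,0.007,0,0,0,0.085],[0.0143,-0.0375,0.007,0,0,0,0.085],[0,0,0,0,-6,0,0.085],[0,0,0,0,-6,0,0.085],[0,0,0,0,-6,0,0.085]]'&& python3 -m handwheel '[[0,0,0,0,-6,0,0.085],[0,0,0,0,-6,0,0.085],[0,0,0,0,0,0,0.085],[0,0,0,0,0,0,0.085]]'; python3 - <<'E'
from h import *
snap('wrist','w2'); s=r.sense(); print(s['tool_pos'],s['tcp_rot'],s['joint_pos'])
E
```

```text
time: 2.82
tool_pos: [500.5, -202.8, 330.1]
tcp_rot: [-180.0, 0.0, 21.5]
ft_force: [0.8, -0.5, 0.7]
finger_gap: 85.0
grip_force: 0.0
time: 3.48
tool_pos: [566.7, -11.6, 295.0]
tcp_rot: [180.0, -0.0, 1.7]
ft_force: [1.3, -0.9, 0.5]
finger_gap: 84.8
grip_force: 0.0
time: 4.15
tool_pos: [632.0, 177.5, 261.3]
tcp_rot: [-180.0, 18.2, 1.9]
ft_force: [0.8, -0.2, -0.3]
finger_gap: 84.9
grip_force: 0.0
time: 4.48
tool_pos: [632.4, 176.2, 254.1]
tcp_rot: [179.9, 30.4, 1.7]
ft_force: [0.3, -0.8, 0.5]
finger_gap: 84.9
grip_force: 0.0
[632.48416902 176.80004402 258.11586584] [179.97446594  30.03047558   1.77266256] [  9.19896277  46.47393843  38.69738116   4.47475975 124.57158254
  98.98085552]
```

View pics/w2.png

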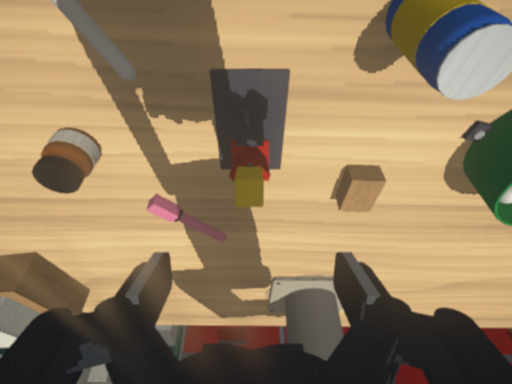

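The handle's end face shows at about (249,186), square to the jaws. Next I'll measure it in the tool frame.

```bash
python3 - <<'E'
from h import *
H,S,V=hsv('w2'); z=np.load('pics/w2.npz')
Y=cloud('wrist','w2',(H>18)&(H<34)&(S>150),(225,155,275,215)); 
L=R.from_euler('xyz',z['tr'],degrees=True).inv().apply(Y-z['tp'])
print(len(L),np.percentile(L,[2,10,50,90,98],axis=0).round(1))
zt=np.median(L[:,2]); top=L[L[:,2]<np.percentile(L[:,2],5)+4]; print(len(top),top.min(0),top.max(0),cv2.minAreaRect(top[:,:2].astype(np.float32)))
print(np.median(Y[L[:,2]<np.percentile(L[:,2],5)+4],0))
E
```

```text
1048 [[  1.3 -14.   96.4]
 [  4.  -12.3  97. ]
 [ 17.3  -3.5  98.1]
 [ 23.9   5.5 124.3]
 [ 24.1   7.2 138.9]]
766 [  0.8475754  -14.74065843  95.68669796] [ 23.94940309   7.97484565 100.63593183] ((12.383735656738281, -3.3739728927612305), (22.560375213623047, 23.037179946899414), 89.43977355957031)
[594.18982991 178.27986335 163.3804191 ]
```

```bash
python3 -m handwheel '[[0.0062,-0.0017,0,0,0,0,0.085],[0.0062,-0.0017,0,0,0,0,0.085],[0,0,0.0205,0,0,0,0.085],[0,0,0.0205,0,0,0,0.085],[0,0,0.0205,0,0,0,0.085],[0,0,0.0205,0,0,0,0.085],[0,0,0.0205,0,0,0,0.085],[0,0,0.0205,0,0,0,0.085]]' && python3 -m handwheel '[[0,0,0,0,0,0,0.085],[0,0,0,0,0,0,0.085],[0,0,0,0,0,0,0.04],[0,0,0,0,0,0,0.04],[0,0,0,0,0,0,0.018],[0,0,0,0,0,0,0.018],[0,0,0,0,0,0,0.018],[0,0,0,0,0,0,0.018]]' 90; python3 -m handwheel '[[0,0,0,0,0,0,0.018],[0,0,0,0,0,0,0.018],[0,0,0,0,0,0,0.018]]'; python3 - <<'E'
from h import *
s=r.sense(); print(s['tool_pos'],s['tcp_rot'],s['wrist_torque'])
p,d=snap('side','s1'); cv2.imwrite('pics/s1c.png',cv2.resize(p[80:220,190:340],None,fx=4,fy=4))
E
```

```text
time: 5.2
tool_pos: [581.5, 179.8, 151.8]
tcp_rot: [-179.9, 29.4, 1.9]
ft_force: [0.0, -0.1, 0.4]
finger_gap: 84.6
grip_force: 0.0
time: 5.87
tool_pos: [581.7, 179.3, 148.3]
tcp_rot: [179.9, 30.0, 1.8]
ft_force: [0.8, -3.4, 5.7]
finger_gap: 23.2
grip_force: 87.7
time: 6.12
tool_pos: [581.6, 179.4, 148.3]
tcp_rot: [179.9, 30.0, 1.8]
ft_force: [1.1, -3.6, 5.9]
finger_gap: 23.3
grip_force: 87.7
[581.6319143  179.36230302 148.30881447] [179.94640529  29.97247156   1.84873885] [-0.61739872  0.29295407  0.26569839]
```

View pics/s1c.png

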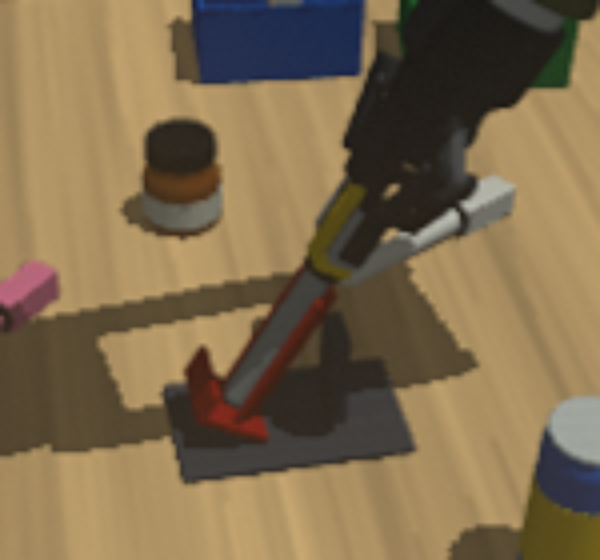

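Gripped, with the gap at 23.3 mm. I'll withdraw along the rod, bring it upright, and carry it over the tub's tab side.

```bash
python3 -m handwheel '[[0,0,-0.01,0,0,0,0.018],[0,0,-0.022,0,0,0,0.018],[0,0,-0.022,0,0,0,0.018],[0,0,-0.022,0,0,0,0.018],[0,0,-0.022,0,0,0,0.018],[0,0,-0.022,0,0,0,0.018],[0,0,-0.012,0,6,0,0.018],[0,0,-0.012,0,6,0,0.018]]' && python3 -m handwheel '[[0,0,-0.012,0,6,0,0.018],[0,0,-0.012,0,6,0,0.018],[0,0,-0.012,0,6,0,0.018],[0,0,0,0,0,0,0.018],[-0.006,0.018,0,0,0,0,0.018],[-0.0122,0.0362,0,0,0,0,0.018],[-0.0122,0.0362,0,0,0,0,0.018],[-0.0122,0.0362,0,0,0,0,0.018]]' && python3 -m handwheel '[[-0.0122,0.0362,0,0,0,0,0.018],[-0.0122,0.0362,0,0,0,0,0.018],[-0.0122,0.0362,0,0,0,0,0.018],[-0.0122,0.0362,0,0,0,0,0.018],[-0.0122,0.0362,0,0,0,0,0.018],[-0.0122,0.0362,0,0,0,0,0.018],[-0.0122,0.0362,0,0,0,0,0.018],[-0.0122,0.0362,0,0,0,0,0.018]]' && python3 -m handwheel '[[-0.006,0.018,0,0,0,0,0.018],[0,0,0,0,0,-7,0.018],[0,0,0,0,0,-7,0.018],[0,0,0,0,0,-7,0.018],[0,0,0,0,0,-7,0.018],[0,0,0,0,0,-7,0.018],[0,0,0,0,0,-7,0.018],[0,0,0,0,0,-7,0.018]]' && python3 -m handwheel '[[0,0,0,0,0,-7,0.018],[0,0,0,0,0,-7,0.018],[0,0,0,0,0,-7,0.018],[0,0,0,0,0,-6,0.018],[0,0,0,0,0,0,0.018],[0,0,0,0,0,0,0.018]]'; python3 - <<'E'
from h import *
s=r.sense(); print(s['tool_pos'],s['tcp_rot'],s['ft_force'],s['wrist_torque'],s['joint_pos']); print(tubf(s['tool_pos'],-102.3))
p,d=snap('side','s2')
E
```

```text
time: 6.83
tool_pos: [653.9, 182.1, 265.5]
tcp_rot: [179.9, 18.3, 1.8]
ft_force: [-0.1, 0.2, -1.1]
finger_gap: 23.3
grip_force: 88.7
time: 7.5
tool_pos: [620.3, 53.8, 306.6]
tcp_rot: [-180.0, 0.3, 2.0]
ft_force: [0.4, -0.6, -1.9]
finger_gap: 22.9
grip_force: 88.7
time: 8.17
tool_pos: [532.4, -239.7, 307.1]
tcp_rot: [-179.8, 0.2, 1.9]
ft_force: [0.3, 0.4, -0.5]
finger_gap: 22.9
grip_force: 88.6
time: 8.83
tool_pos: [527.8, -256.3, 306.8]
tcp_rot: [-179.7, 0.0, 51.2]
ft_force: [-0.4, -0.3, -1.3]
finger_gap: 23.0
grip_force: 88.8
time: 9.33
tool_pos: [527.8, -256.3, 307.0]
tcp_rot: [-179.8, -0.1, 77.7]
ft_force: [0.5, -0.3, -2.4]
finger_gap: 22.9
grip_force: 88.8
[ 527.82876971 -256.29987975  307.02352321] [-1.79821583e+02 -8.58122012e-02  7.76966582e+01] [ 0.47597392 -0.34038063 -2.35934486] [-0.04543841  0.01633872 -0.01741093] [-3.09203031e+01  4.64189354e+00  8.24215018e+01  2.44002336e-02
  9.31330804e+01 -1.86158030e+01]
[[39.28347818  9.00402649]]
```

View pics/s2.png

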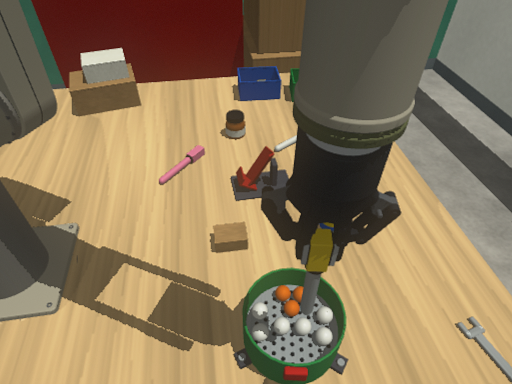

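```bash
python3 - <<'E'
from h import *
from scipy.optimize import least_squares
H,S,V=hsv('s2'); A=cloud('side','s2',(S<90)|((H>18)&(H<34)&(S>150)),(296,222,336,312))
A=A[(np.hypot(A[:,0]-528,A[:,1]+256)<30)&(A[:,2]>130)&(A[:,2]<300)]
print(len(A),A[:,2].min(),np.percentile(A[:,2],[1,50,99]))
B=A[A[:,2]<265]; B=B[B[:,2]<260]
B=A[A[:,2]<270]
f=lambda q:np.hypot(B[:,0]-q[0]-q[2]*(B[:,2]-200)/100,B[:,1]-q[1]-q[3]*(B[:,2]-200)/100)-9
q=least_squares(f,[528,-256,0,0],loss='soft_l1').x;print(q,np.median(abs(f(q))))
tip=[q[0]-.4*q[2],q[1]-.4*q[3]];print(tubf(tip,-102.3))
E
```

```text
886 168.22542761310606 [174.79384225 251.20578829 299.7393822 ]
[ 5.29775705e+02 -2.56390739e+02 -8.20991001e-01  1.98880982e-01] 0.22688101954063988
[[38.96526339 11.26343191]]
```

```bash
python3 -m handwheel '[[-0.001,-0.005,0.01,0,0,0,0.018],[-0.001,-0.005,0.018,0,0,0,0.018],[0,0,0.018,0,0,0,0.018],[0,0,0.018,0,0,0,0.018],[0,0,0.018,0,0,0,0.018],[0,0,0.018,0,0,0,0.018],[0,0,0.012,0,0,0,0.018],[0,0,0,0,0,0,0.018]]' && for i in 1 2; do python3 -m handwheel '[[0,0,0.001,0,0,0,0.018],[0,0,0.001,0,0,0,0.018],[0,0,0,0,0,0,0.018],[0,0,0,0,0,0,0.018]]' | grep -E "tool_pos|force:"; done
```

```text
time: 10.05
tool_pos: [515.9, -255.1, 192.2]
tcp_rot: [-179.7, -0.1, 77.8]
ft_force: [-0.2, 1.2, -2.5]
finger_gap: 23.1
grip_force: 88.5
tool_pos: [518.2, -256.5, 195.3]
ft_force: [0.4, 0.8, -2.2]
grip_force: 88.6
tool_pos: [517.5, -256.1, 191.9]
ft_force: [-0.1, -0.4, -1.6]
grip_force: 88.6
```

```bash
python3 -m handwheel '[[0,0,0.0015,0,0,0,0.018],[0,0,0.0015,0,0,0,0.018],[0,0,0.0015,0,0,0,0.018],[0,0,0.0015,0,0,0,0.018],[0,0,0,0,0,0,0.018],[0,0,0,0,0,0,0.018]]'|grep -E "tool_pos|ft"; for i in 1 2 ; do python3 -m handwheel '[[0,0,0.001,0,0,0,0.018],[0,0,0.001,0,0,0,0.018],[0,0,0,0,0,0,0.018],[0,0,0,0,0,0,0.018]]' | grep -E "tool_pos|ft"; done
```

```text
tool_pos: [517.4, -256.0, 185.7]
ft_force: [0.9, 0.2, -2.0]
tool_pos: [517.5, -256.1, 183.9]
ft_force: [-0.3, 0.5, -2.2]
tool_pos: [517.5, -256.0, 181.8]
ft_force: [0.2, 0.5, -2.4]
```

```bash
for i in 1 2 3; do python3 -m handwheel '[[0,0,0.001,0,0,0,0.018],[0,0,0,0,0,0,0.018],[0,0,0,0,0,0,0.018]]' | grep -E "tool_pos|ft"; done
```

```text
tool_pos: [517.5, -256.1, 180.9]
ft_force: [-0.7, 0.1, -1.8]
tool_pos: [517.6, -256.1, 180.1]
ft_force: [-0.7, 1.0, -0.4]
tool_pos: [517.7, -256.2, 179.3]
ft_force: [-0.9, 0.3, 1.8]
```

Contact came at TCP z ≈ 180.3 and I'm now pressing about 4 N. I'll press slightly more, then stir the first quarter.

```bash
python3 -m handwheel '[[-0.0,0.001,0.0007,0,0,0,0.018],[0,0,0,0,0,0,0.018],[0.0003,0.0052,0,0,0,0,0.018],[0.001,0.0051,0,0,0,0,0.018],[0.0017,0.005,0,0,0,0,0.018],[0.0023,0.0047,0,0,0,0,0.018],[0.0029,0.0044,0,0,0,0,0.018],[0.0035,0.0039,0,0,0,0,0.018]]' |grep -E "tool_pos|ft|gap|rot" && python3 -m handwheel '[[0.0039,0.0035,0,0,0,0,0.018],[0.0044,0.0029,0,0,0,0,0.018],[0.0047,0.0023,0,0,0,0,0.018],[0.005,0.0017,0,0,0,0,0.018],[0.0051,0.001,0,0,0,0,0.018],[0.0052,0.0003,0,0,0,0,0.018]]'|grep -E "tool_pos|ft|gap|rot"; python3 -c "
from h import *
s=r.sense();print(tubf(s['tool_pos'],-102.3),s['wrist_torque'])"
```

```text
tool_pos: [549.1, -251.2, 178.5]
tcp_rot: [180.0, 0.1, 77.9]
ft_force: [-3.1, -2.1, 5.8]
finger_gap: 22.7
tool_pos: [566.7, -225.3, 178.6]
tcp_rot: [179.9, 0.0, 77.9]
ft_force: [-0.3, -4.4, 3.9]
finger_gap: 23.2
[[ 0.68007228 40.3470076 ]] [-1.10645069e+00  2.75054961e-01  9.35466761e-04]
```

```bash
python3 -m handwheel '[[0.0052,-0.0003,0,0,0,0,0.018],[0.0051,-0.001,0,0,0,0,0.018],[0.005,-0.0017,0,0,0,0,0.018],[0.0047,-0.0023,0,0,0,0,0.018],[0.0044,-0.0029,0,0,0,0,0.018],[0.0039,-0.0035,0,0,0,0,0.018]]' |grep -E "tool_pos|ft|gap|rot" && python3 -m handwheel '[[0.0035,-0.0039,0,0,0,0,0.018],[0.0029,-0.0044,0,0,0,0,0.018],[0.0023,-0.0047,0,0,0,0,0.018],[0.0017,-0.005,0,0,0,0,0.018],[0.001,-0.0051,0,0,0,0,0.018],[0.0003,-0.0052,0,0,0,0,0.018]]'|grep -E "tool_pos|ft|gap|rot"; python3 -c "
from h import *
s=r.sense();print(tubf(s['tool_pos'],-102.3),s['wrist_torque'])"
```

```text
tool_pos: [560.7, -194.8, 178.5]
tcp_rot: [179.9, -0.0, 77.9]
ft_force: [2.2, -3.9, 4.5]
finger_gap: 22.8
tool_pos: [535.0, -177.5, 178.4]
tcp_rot: [180.0, -0.0, 77.9]
ft_force: [3.7, -0.8, 5.4]
finger_gap: 23.3
[[-39.20360481  -0.73294471]] [-0.27634882 -1.16511035 -0.02735189]
```

```bash
python3 -m handwheel '[[-0.0003,-0.0052,0,0,0,0,0.018],[-0.001,-0.0051,0,0,0,0,0.018],[-0.0017,-0.005,0,0,0,0,0.018],[-0.0023,-0.0047,0,0,0,0,0.018],[-0.0029,-0.0044,0,0,0,0,0.018],[-0.0035,-0.0039,0,0,0,0,0.018]]' |grep -E "tool_pos|ft|gap|rot" && python3 -m handwheel '[[-0.0039,-0.0035,0,0,0,0,0.018],[-0.0044,-0.0029,0,0,0,0,0.018],[-0.0047,-0.0023,0,0,0,0,0.018],[-0.005,-0.0017,0,0,0,0,0.018],[-0.0051,-0.001,0,0,0,0,0.018],[-0.0052,-0.0003,0,0,0,0,0.018]]'|grep -E "tool_pos|ft|gap|rot"; python3 -c "
from h import *
s=r.sense();print(tubf(s['tool_pos'],-102.3),s['wrist_torque'])
snap('side','s3')"
```

```text
tool_pos: [504.6, -182.7, 178.1]
tcp_rot: [-180.0, -0.1, 77.9]
ft_force: [2.8, 1.3, 5.7]
finger_gap: 22.8
tool_pos: [486.6, -207.2, 177.7]
tcp_rot: [-179.8, -0.2, 77.9]
ft_force: [2.0, 5.6, 7.4]
finger_gap: 23.1
[[  0.0464089  -41.69861865]] [ 1.64270406 -0.45894677 -0.05161004]
```

View pics/s3.png

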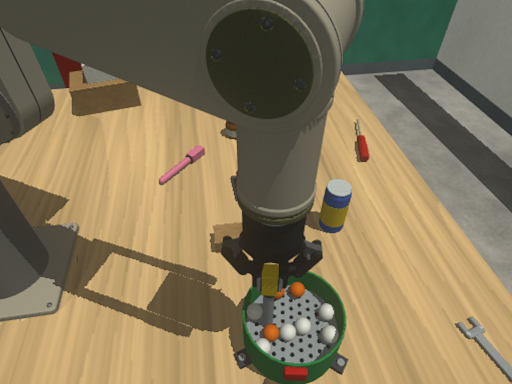

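Oranges are at (297,290), (272,332) and one partly hidden behind the rod near (278,294). The rod rides fine, with net force about 9 N, so I'll ease up slightly and continue.

```bash
python3 -m handwheel '[[-0.0052,0.0003,-0.0003,0,0,0,0.018],[-0.0051,0.001,0,0,0,0,0.018],[-0.005,0.0017,0,0,0,0,0.018],[-0.0047,0.0023,0,0,0,0,0.018],[-0.0044,0.0029,0,0,0,0,0.018],[-0.0039,0.0035,0,0,0,0,0.018]]' |grep -E "tool_pos|ft|gap|rot" && python3 -m handwheel '[[-0.0035,0.0039,0,0,0,0,0.018],[-0.0029,0.0044,0,0,0,0,0.018],[-0.0023,0.0047,0,0,0,0,0.018],[-0.0017,0.005,0,0,0,0,0.018],[-0.001,0.0051,0,0,0,0,0.018],[-0.0003,0.0052,0,0,0,0,0.018]]'|grep -E "tool_pos|ft|gap|rot"; python3 -c "
from h import *
s=r.sense();print(tubf(s['tool_pos'],-102.3),s['wrist_torque'])"
```

```text
tool_pos: [491.0, -237.0, 177.3]
tcp_rot: [-179.6, -0.2, 77.9]
ft_force: [-3.7, 5.4, 8.8]
finger_gap: 23.2
tool_pos: [515.4, -255.2, 177.1]
tcp_rot: [-179.5, -0.1, 77.9]
ft_force: [-6.8, 1.7, 9.5]
finger_gap: 23.0
[[40.83257003 -3.3553756 ]] [0.61739848 2.0459077  0.03988643]
```

```bash
python3 -m handwheel '[[0.0003,0.0052,0,0,0,0,0.018],[0.001,0.0051,0,0,0,0,0.018],[0.0017,0.005,0,0,0,0,0.018],[0.0023,0.0047,0,0,0,0,0.018],[0.0029,0.0044,0,0,0,0,0.018],[0.0035,0.0039,0,0,0,0,0.018]]' |grep -E "tool_pos|ft|gap" && python3 -m handwheel '[[0.0039,0.0035,0,0,0,0,0.018],[0.0044,0.0029,0,0,0,0,0.018],[0.0047,0.0023,0,0,0,0,0.018],[0.005,0.0017,0,0,0,0,0.018],[0.0051,0.001,0,0,0,0,0.018],[0.0052,0.0003,0,0,0,0,0.018]]'|grep -E "tool_pos|ft|gap|rot"; python3 -c "
from h import *
s=r.sense();print(tubf(s['tool_pos'],-102.3),s['wrist_torque'])"
```

```text
tool_pos: [546.0, -251.1, 177.6]
ft_force: [-5.5, -3.2, 7.1]
finger_gap: 22.8
tool_pos: [564.4, -226.5, 178.1]
tcp_rot: [-179.8, 0.1, 77.9]
ft_force: [-0.9, -5.2, 6.4]
finger_gap: 22.8
[[ 2.34370695 38.36344091]] [-1.42354058  0.35840124 -0.02363321]
```

```bash
python3 -m handwheel '[[0.0052,-0.0003,0,0,0,0,0.018],[0.0051,-0.001,0,0,0,0,0.018],[0.005,-0.0017,0,0,0,0,0.018],[0.0047,-0.0023,0,0,0,0,0.018],[0.0044,-0.0029,0,0,0,0,0.018],[0.0039,-0.0035,0,0,0,0,0.018]]' |grep -E "tool_pos|ft" && python3 -m handwheel '[[0.0035,-0.0039,0,0,0,0,0.018],[0.0029,-0.0044,0,0,0,0,0.018],[0.0023,-0.0047,0,0,0,0,0.018],[0.0017,-0.005,0,0,0,0,0.018],[0.001,-0.0051,0,0,0,0,0.018],[0.0003,-0.0052,0,0,0,0,0.018]]'|grep -E "tool_pos|ft|gap|rot"; python3 -c "
from h import *
s=r.sense();print(tubf(s['tool_pos'],-102.3),s['wrist_torque'])"
```

```text
tool_pos: [559.7, -196.0, 178.5]
ft_force: [2.3, -3.3, 5.6]
tool_pos: [534.9, -177.6, 178.5]
tcp_rot: [180.0, -0.0, 77.9]
ft_force: [3.6, -0.9, 4.3]
finger_gap: 23.0
[[-39.09147585  -0.84900653]] [-0.25175095 -1.16758125  0.00802882]
```

```bash
python3 -m handwheel '[[-0.0003,-0.0052,0,0,0,0,0.018],[-0.001,-0.0051,0,0,0,0,0.018],[-0.0017,-0.005,0,0,0,0,0.018],[-0.0023,-0.0047,0,0,0,0,0.018],[-0.0029,-0.0044,0,0,0,0,0.018],[-0.0035,-0.0039,0,0,0,0,0.018]]' |grep -E "tool_pos|ft" && python3 -m handwheel '[[-0.0039,-0.0035,0,0,0,0,0.018],[-0.0044,-0.0029,0,0,0,0,0.018],[-0.0047,-0.0023,0,0,0,0,0.018],[-0.005,-0.0017,0,0,0,0,0.018],[-0.0051,-0.001,0,0,0,0,0.018],[-0.0052,-0.0003,0,0,0,0,0.018]]'|grep -E "tool_pos|ft|gap|rot"; python3 -c "
from h import *
s=r.sense();print(tubf(s['tool_pos'],-102.3),s['wrist_torque'])"
```

```text
tool_pos: [504.5, -183.3, 178.4]
ft_force: [3.4, 1.1, 5.6]
tool_pos: [486.5, -207.9, 177.9]
tcp_rot: [-179.8, -0.1, 77.9]
ft_force: [1.1, 5.1, 5.9]
finger_gap: 22.6
[[  0.82642344 -41.64501366]] [ 1.49713265 -0.39996725  0.00768258]
```

```bash
python3 -m handwheel '[[-0.0052,0.0003,-0.0005,0,0,0,0.018],[-0.0051,0.001,0,0,0,0,0.018],[-0.005,0.0017,0,0,0,0,0.018],[-0.0047,0.0023,0,0,0,0,0.018],[-0.0044,0.0029,0,0,0,0,0.018],[-0.0039,0.0035,0,0,0,0,0.018]]' |grep -E "tool_pos|ft|gap|rot" && python3 -m handwheel '[[-0.0035,0.0039,0,0,0,0,0.018],[-0.0029,0.0044,0,0,0,0,0.018],[-0.0023,0.0047,0,0,0,0,0.018],[-0.0017,0.005,0,0,0,0,0.018],[-0.001,0.0051,0,0,0,0,0.018],[-0.0003,0.0052,0,0,0,0,0.018],[0,0,0,0,0,0,0.018]]'|grep -E "tool_pos|ft|gap|rot"; python3 -c "
from h import *
s=r.sense();print(s['time'],tubf(s['tool_pos'],-102.3),s['wrist_torque'])
a,_=snap('side','s4');b,_=snap('top','t4')
cv2.imwrite('pics/c4.png',np.hstack([cv2.resize(a[254:384,225:355],(400,400)),cv2.resize(b[130:230,340:440],(400,400))]))"
```

```text
tool_pos: [490.9, -237.9, 177.7]
tcp_rot: [-179.6, -0.1, 77.9]
ft_force: [-3.4, 4.5, 6.7]
finger_gap: 23.0
tool_pos: [516.9, -256.3, 178.0]
tcp_rot: [-179.7, -0.0, 77.9]
ft_force: [1.6, 0.7, 7.2]
finger_gap: 22.9
20.9333 [[41.63673429 -1.65667818]] [ 0.1142394  -0.23975145 -0.05152817]
```

View pics/c4.png

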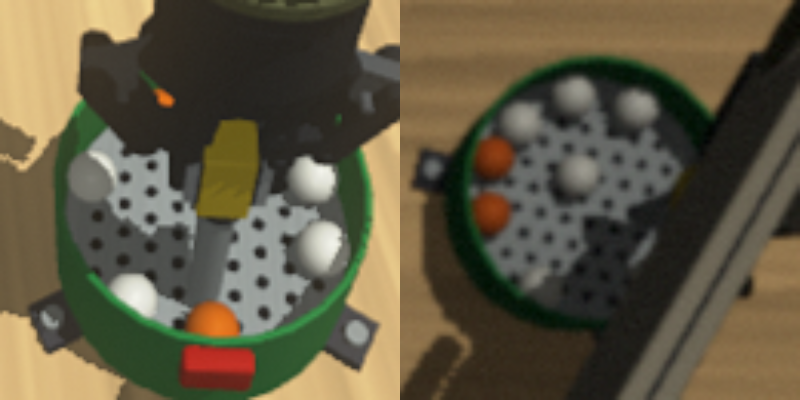

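Two turns are done. One orange is against the tab wall. The other two are against the opposite wall, near (463,170) and (463,183) in the top view, and look only about 36 mm apart. I'll measure them.

```bash
python3 - <<'E'
from h import *
from scipy.optimize import least_squares
H,S,V=hsv('t4'); m=(H>4)&(H<15)&(S>150)
for b in ((350,150,374,176),(350,177,374,196)):
    P=cloud('top','t4',m,b); P=P[(P[:,2]<70)&(P[:,2]>40)]
    q=least_squares(lambda q:np.linalg.norm(P-[q[0],q[1],49],axis=1)-14,P.mean(0)[:2],loss='soft_l1').x
    print(len(P),q,tubf(q,-102.3))
H,S,V=hsv('s4'); P=cloud('side','s4',(H>4)&(H<15)&(S>150),(280,330,310,370)); P=P[(P[:,2]<70)&(P[:,2]>40)]
q=least_squares(lambda q:np.linalg.norm(P-[q[0],q[1],49],axis=1)-14,P.mean(0)[:2],loss='soft_l1').x
print(len(P),q,tubf(q,-102.3))
E
```

```text
77 [ 550.04325722 -155.2437252 ] [[-64.18535125   9.18056157]]
68 [ 513.95539277 -152.82732333] [[-58.8584743  -26.59369371]]
148 [ 516.18983388 -282.92389546] [[67.7758019  3.3039801]]
```

```bash
python3 - <<'E'
from h import *
P=world('top','t4',[(384,173),(370.7,160.5),(383,154.5)]); print(tubf(P,-102.3),P[:,2])
E
python3 -m handwheel '[[0,0,-0.015,0,0,0,0.018],[0,0,-0.015,0,0,0,0.018],[0,0,-0.015,0,0,0,0.018],[0.02,-0.0016,0,0,0,0,0.018],[0.02,-0.0016,0,0,0,0,0.018],[0.02,-0.0016,0,0,0,0,0.018],[0.02,-0.0016,0,0,0,0,0.018],[0,0,0,0,0,0,0.018]]'; python3 -m handwheel '[[0,0,0,0,0,0,0.018],[0,0,0,0,0,0,0.018]]'|grep -E 'pos|ft'
python3 - <<'E'
from h import *
s=r.sense();print(tubf(s['tool_pos'],-102.3))
E
```

```text
[[-11.25803131   9.47832115]
 [-50.48026749  32.37314438]
 [-23.5059723   54.87897769]] [64.09068077 64.84052669 62.53303956]
time: 21.7
tool_pos: [527.1, -173.5, 221.6]
tcp_rot: [-179.6, -0.1, 78.0]
ft_force: [0.2, -0.6, -1.2]
finger_gap: 23.1
grip_force: 88.8
tool_pos: [527.7, -177.0, 222.6]
ft_force: [-0.3, -0.8, -1.2]
[[-38.13969617  -8.03505902]]
```

```bash
python3 -m handwheel '[[0,0,0.008,0,0,0,0.018],[0,0,0.008,0,0,0,0.018],[0,0,0.008,0,0,0,0.018],[0,0,0.006,0,0,0,0.018],[0,0,0.005,0,0,0,0.018],[0,0,0.005,0,0,0,0.018],[0,0,0,0,0,0,0.018]]'|grep -E 'pos|ft' ; python3 -m handwheel '[[0.0025,-0.0003,0,0,0,0,0.018],[0.0025,-0.0003,0,0,0,0,0.018],[0.0025,-0.0003,0,0,0,0,0.018],[0.0025,-0.0003,0,0,0,0,0.018],[0.0025,-0.0003,0,0,0,0,0.018],[0.0025,-0.0003,0,0,0,0,0.018],[0.0025,-0.0003,0,0,0,0,0.018],[0.0025,-0.0003,0,0,0,0,0.018]]'|grep -E 'pos|ft'; python3 -m handwheel '[[0,0,0,0,0,0,0.018],[0,0,0,0,0,0,0.018],[0,0,0,0,0,0,0.018]]'|grep -E 'pos|ft'
python3 - <<'E'
from h import *
s=r.sense();print(tubf(s['tool_pos'],-102.3))
E
```

```text
tool_pos: [528.3, -176.5, 182.5]
ft_force: [-0.5, -0.0, -1.4]
tool_pos: [531.0, -156.2, 184.4]
ft_force: [-0.1, 0.6, -2.9]
tool_pos: [530.7, -156.4, 183.8]
ft_force: [0.1, 0.1, -1.7]
[[-58.89350965  -9.46089627]]
```

```bash
python3 -m handwheel '[[0,0,-0.01,0,0,0,0.018],[0,0,-0.02,0,0,0,0.018],[0,0,-0.02,0,0,0,0.018],[0,0,-0.02,0,0,0,0.018],[0,0,-0.02,0,0,0,0.018],[0,0,-0.02,0,0,0,0.018],[0,0,-0.015,0,0,0,0.018],[0,0,0,0,0,7,0.018]]' |grep pos&& python3 -m handwheel '[[0,0,0,0,0,7,0.018],[0,0,0,0,0,7,0.018],[0,0,0,0,0,7,0.018],[0,0,0,0,0,7,0.018],[0,0,0,0,0,7,0.018],[0,0,0,0,0,7,0.018],[0,0,0,0,0,7,0.018],[0,0,0,0,0,7,0.018]]' |grep pos&& python3 -m handwheel '[[0,0,0,0,0,7,0.018],[0,0,0,0,0,6,0.018],[0.0066,-0.0168,0,0,0,0,0.018],[0.0132,-0.0335,0,0,0,0,0.018],[0.0132,-0.0335,0,0,0,0,0.018],[0.0132,-0.0335,0,0,0,0,0.018],[0.0132,-0.0335,0,0,0,0,0.018],[0.0132,-0.0335,0,0,0,0,0.018]]'|grep pos && python3 -m handwheel '[[0.0132,-0.0335,0,0,0,0,0.018],[0.0132,-0.0335,0,0,0,0,0.018],[0.0132,-0.0335,0,0,0,0,0.018],[0.0132,-0.0335,0,0,0,0,0.018],[0.0066,-0.0168,0,0,0,0,0.018],[0,0,0,0,0,0,0.018],[0,0,0,0,0,0,0.018]]'
python3 - <<'E'
from h import *
from scipy.optimize import least_squares
snap('top','t5'); snap('side','s5'); s=r.sense(); print(s['tool_pos'],s['tcp_rot'])
for n,b in(('top',(340,130,440,230)),('side',(225,254,355,384))):
    H,S,V=hsv(n[0]+'5'); m=np.zeros(H.shape,np.uint8); m[b[1]:b[3],b[0]:b[2]]=((H>4)&(H<15)&(S>150))[b[1]:b[3],b[0]:b[2]]
    k,lab,st,ce=cv2.connectedComponentsWithStats(m)
    for i in range(1,k):
        if st[i,4]<15: continue
        P=cloud(n,n[0]+'5',lab==i,(0,0,512,384)); P=P[(P[:,2]<70)&(P[:,2]>40)]
        q=least_squares(lambda q:np.linalg.norm(P-[q[0],q[1],49],axis=1)-14,P.mean(0)[:2],loss='soft_l1').x
        print(n,ce[i].round(),len(P),tubf(q,-102.3).round(1))
E
```

```text
tool_pos: [532.3, -157.3, 314.5]
tool_pos: [530.8, -156.7, 309.9]
tool_pos: [597.7, 31.5, 310.0]
time: 25.95
tool_pos: [651.6, 183.7, 309.1]
tcp_rot: [180.0, 0.0, 2.0]
ft_force: [-0.5, -0.1, -2.2]
finger_gap: 22.7
grip_force: 89.3
[651.65696839 181.93754125 309.363833  ] [1.79974697e+02 2.66125513e-03 1.87761936e+00]
top [364. 166.] 75 [[-64.2  15.5]]
top [411. 184.] 92 [[63.   0.4]]
top [364. 188.] 68 [[-51.2 -39. ]]
side [300. 288.] 179 [[-63.6  18.9]]
side [270. 293.] 174 [[-49.9 -36.3]]
side [294. 357.] 159 [[63.8  3.5]]
```

The oranges are now at tub (-64,16), (-51,-38) and (63,1), all well over 38 mm apart. Next I'll tilt and line up over the cradle.

```bash
python3 -m handwheel '[[0,0,0,0,-6,0,0.018],[0,0,0,0,-6,0,0.018],[0,0,0,0,-6,0,0.018],[0,0,0,0,-6,0,0.018],[0,0,0,0,-6,0,0.018],[0,0,0,0,0,0,0.018],[0,0,0,0,0,0,0.018]]' |grep gap; cat > t.py <<'E'
from h import *
L=[];
s=r.sense(); Rt=R.from_euler('xyz',s['tcp_rot'],degrees=True)
print(s['tool_pos'],s['tcp_rot'],s['ft_force'],'tool delta to seat',Rt.inv().apply(np.array([581.6,179.4,148.3])-s['tool_pos']))
E
python3 t.py
```

```text
finger_gap: 22.9
[652.76154882 181.13099088 302.23931693] [179.92035955  29.9601338    1.71612263] [ 0.71517752 -0.24343112 -1.7676337 ] tool delta to seat [ 15.20716938  -0.63568862 168.91599556]
```

```bash
python3 -m handwheel '[[0.007,0,0.015,0,0,0,0.018],[0.007,0,0.015,0,0,0,0.018],[0,0,0,0,0,0,0.018],[0,0,0,0,0,0,0.018],[0,0,0,0,0,0,0.018]]' |grep gap; python3 t.py
```

```text
finger_gap: 22.8
[649.10634197 182.45265195 280.51032016] [-179.95451879   29.22869064    1.90699555] [ 0.07325726 -0.20188413 -0.48269407] tool delta to seat [  5.59056445   0.92231533 148.37078072]
```

```bash
for i in 1 2; do python3 -m handwheel '[[0,0,0,0,0,0,0.018],[0,0,0,0,0,0,0.018],[0,0,0,0,0,0,0.018]]' |grep gap; python3 t.py; done
```

```text
finger_gap: 22.9
[649.41992879 182.67372618 277.44123667] [-179.97811157   29.44958851    1.90600261] [ 0.29284006  0.22896889 -2.60592989] tool delta to seat [  4.37430651   1.07194404 145.83358808]
finger_gap: 22.8
[649.23737905 182.64298547 275.85183857] [179.99983364  29.59225331   1.89532542] [-0.11871434  0.22371254 -1.09327338] tool delta to seat [  4.1122327    1.00377811 144.34987182]
```

```bash
python3 -m handwheel '[[0.0015,0.0005,0.015,0,0,0,0.018],[0.0015,0.0005,0.015,0,0,0,0.018],[0,0,0,0,0,0,0.018],[0,0,0,0,0,0,0.018],[0,0,0,0,0,0,0.018],[0,0,0,0,0,0,0.018],[0,0,0,0,0,0,0.018],[0,0,0,0,0,0,0.018]]' |grep gap; python3 t.py
```

```text
finger_gap: 23.3
[637.53576659 181.27724178 249.31797779] [-179.98088742   29.49180702    1.89981182] [-0.2154807  -0.16639284 -1.42300064] tool delta to seat [1.01570059e+00 6.03551652e-02 1.15481300e+02]
```

```bash
python3 -m handwheel '[[0,0,0.01,0,0,0,0.018],[0,0,0.01,0,0,0,0.018],[0,0,0.01,0,0,0,0.018],[0,0,0.01,0,0,0,0.018],[0,0,0.01,0,0,0,0.018],[0,0,0.01,0,0,0,0.018],[0,0,0,0,0,0,0.018],[0,0,0,0,0,0,0.018]]' |grep gap; python3 t.py;  python3 -m handwheel '[[0,0,0.01,0,0,0,0.018],[0,0,0.01,0,0,0,0.018],[0,0,0.01,0,0,0,0.018],[0,0,0.01,0,0,0,0.018],[0,0,0.006,0,0,0,0.018],[0,0,0,0,0,0,0.018],[0,0,0,0,0,0,0.018],[0,0,0,0,0,0,0.018]]' |grep gap; python3 t.py
```

```text
finger_gap: 22.8
[607.2369991  180.20220459 196.31954366] [179.99586325  29.62873685   1.89159169] [-0.44761402  0.48585512 -1.85218903] tool delta to seat [ 1.44404097e+00 -4.84008071e-02  5.44213950e+01]
finger_gap: 23.5
[585.46873661 179.55506513 157.31119905] [-179.98141733   29.49355377    1.89709349] [-0.533187   -0.69726995 -2.38459346] tool delta to seat [1.06643058 0.03006971 9.74959989]
```

```bash
python3 -m handwheel '[[0,0,0.0015,0,0,0,0.018],[0,0,0.0015,0,0,0,0.018],[0,0,0.0015,0,0,0,0.018],[0,0,0.0015,0,0,0,0.018],[0,0,0,0,0,0,0.018],[0,0,0,0,0,0,0.018]]' |grep gap; python3 t.py;  python3 -m handwheel '[[0,0,0.001,0,0,0,0.018],[0,0,0.001,0,0,0,0.018],[0,0,0,0,0,0,0.018],[0,0,0,0,0,0,0.018],[0,0,0,0,0,0,0.018]]' |grep gap; python3 t.py
```

```text
finger_gap: 22.8
[581.63127989 179.38307165 150.92820798] [-179.99743204   29.60062051    1.89434632] [-1.53923087 -0.89095281 -1.41056215] tool delta to seat [ 1.2715106  -0.01785001  2.30036614]
finger_gap: 23.2
[580.79863577 179.34404381 149.38759155] [-179.99624799   29.57843548    1.89255437] [ 0.42223041  0.18791311 -2.09294794] tool delta to seat [ 1.23500909 -0.02942439  0.54959792]
```

```bash
python3 -m handwheel '[[0,0,0,0,0,0,0.03],[0,0,0,0,0,0,0.04],[0,0,0,0,0,0,0.06],[0,0,0,0,0,0,0.085],[0,0,0,0,0,0,0.085],[0,0,0,0,0,0,0.085],[0,0,-0.01,0,0,0,0.085],[0,0,-0.02,0,0,0,0.085]]'; python3 -m handwheel '[[0,0,-0.02,0,0,0,0.085],[0,0,-0.03,0,0,0,0.085],[0,0,-0.03,0,0,0,0.085],[0,0,-0.03,0,0,0,0.085],[0,0,0,0,0,0,0.085],[0,0,0,0,0,0,0.085],[0,0,0,0,0,0,0.085],[0,0,0,0,0,0,0.085]]'|grep pos; python3 - <<'E'
from h import *
a,_=snap('side','s6');b,_=snap('top','t6');snap('wrist','w6')
cv2.imwrite('pics/c6.png',np.hstack([cv2.resize(a[100:230,200:330],(400,400)),cv2.resize(a[254:384,225:355],(400,400))]))
from scipy.optimize import least_squares
n='side';H,S,V=hsv('s6'); D=cloud(n,'s6',(S<110)|((H>18)&(H<34)&(S>150)),(225,120,300,200))
D=D[(D[:,2]>45)&(D[:,2]<180)&(abs(D[:,0]-555)<70)&(abs(D[:,1]-176)<25)]
H,S,V=hsv('s0' if 0 else 'side0'); E=cloud(n,'side0',(S<110)|((H>18)&(H<34)&(S>150)),(225,120,300,200))
E=E[(E[:,2]>45)&(E[:,2]<180)&(abs(E[:,0]-555)<70)&(abs(E[:,1]-176)<25)]
print(len(D),D.mean(0),D.max(0),len(E),E.mean(0),E.max(0))
E
```

```text
time: 31.13
tool_pos: [593.9, 179.7, 173.3]
tcp_rot: [180.0, 29.9, 1.9]
ft_force: [-0.4, 0.5, -0.4]
finger_gap: 85.0
grip_force: 0.0
tool_pos: [649.0, 181.6, 269.3]
602 [566.46055053 169.59068021 111.34901322] [604.27312357 193.01393696 170.21253098] 593 [566.83300762 169.77504693 112.16304039] [602.52031528 192.57751137 170.71049952]
```

View pics/c6.png

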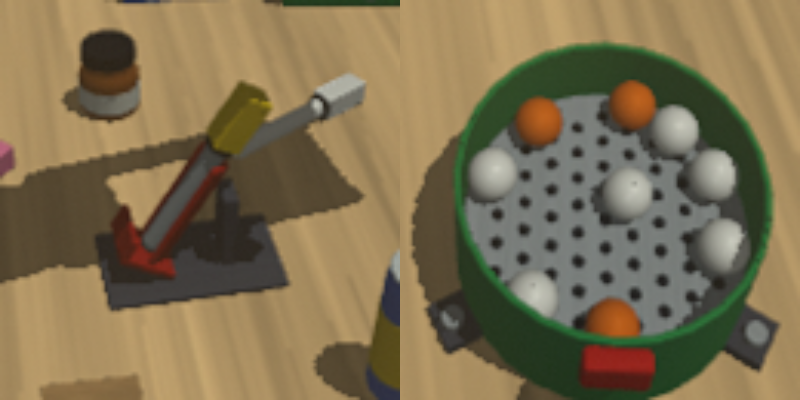

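The rod is back in its cradle exactly as it started, with its handle at crop (240,118). All nine beads are in the tub and the three oranges are well apart, at crop (538,120), (632,104) and (612,325).

```bash
python3 -c "
from bench import r
print(r.hand_in())"
```

```text
the job is handed in; nothing more can be done
None
```

The job is handed in, with no verdict returned: two counter-clockwise turns stirred at readings up to about 12 N, the two oranges still too close wedged apart with the rod (gaps now about 28 mm or more), all nine beads in the tub, and the rod released in its cradle.

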